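Turn the barrow wheel valve-up on its service stand

ROBOT

A 6-joint arm with a two-finger parallel gripper is mounted at the origin on the work surface. World frame = base frame: x ahead of the robot, y to its left, z up, the work surface at z = 0. Lengths are in m, angles in rad, forces in N, time in s.
With the tool pointing down it reaches from about 0.25 to 0.725 m from the base axis. Payload 4 kg.
Tool frame: the origin (TCP) lies at the very end of the fingers, on their centre line; the grasp point (between the pads) lies arm.grip_depth behind it (arm.grip_depth is the distance from the TCP to the grasp point, in m); z points along the fingers, y is the direction in which the jaws open and shut (so a half turn about z gives the same grasp; the last joint's range is limited). The gripper opens to 85 mm and grips with 20 to 120 N. Pads are 22 mm wide; open, the fingers measure 114 mm over their backs; the gripper's body (76 mm by 85 mm) begins 54 mm behind the grasp point. The pads swing forward as they close: fully open they stand 13 mm farther back than shut.
Start: joints at [1.339, 0.241, 0.005, 1.335, 0, 1.571], TCP at [0.115, 0.487, 0.202] pointing down, gripper open.
Joint ranges: [-2.72, 2.72], [-1.05, 1.87], [-1.09, 1.28], [-1.99, 2.15], [-1.42, 1.44], [-3.14, 3.14]. Speed limits (rad/s): [2.79, 2.79, 3.14, 3.14, 3.14, 3.14].

INTERFACE

Orientations are given as a rotation vector (axis times angle).
In Python, from workcell import arm gives the robot as it stands. Calls block until the motion is done:
- arm.movep(position, orientation): joint-space move of the TCP to a pose.
- arm.move_l(position, orientation=None, v=0.15): straight line of the TCP; orientation=None keeps the orientation; v is the mean speed in m/s.
- arm.goto_joints(angles): joint-space move.
- arm.command_gripper(opening): finger opening in m; the grip force is fixed at half the most; returns when the fingers have stopped.
- arm.pause(seconds).
- arm.inverse_kinematics(position, orientation): joint angles nearest the present ones, or None.
- arm.observe(): the state.
- arm.grab_frame(name): name is "side" or "top"; returns the picture (400x640x3 uint8, red, green, blue); there is no depth.
- arm.camera_params(name): a dict with "fovy" (degrees; the focal length in pixels is half the picture's height over the tangent of half this angle, whatever the lens; pixels are square), "cx", "cy" (the principal point, pixels), "D" ([k1, k2, p1, p2, k3] as OpenCV has them; the pictures are not rectified), "xyz" and "orientation" of the camera in the world. Camera axes: x right, y up, looking along -z (the intrinsics and any distortion apply to the point x, -y, -z); pixel columns grow to the right and rows downward; lengths in m; the calibration is good to about 2 mm. A picture is of the moment at which its call begins. camera_params takes no time and is no camera call.
A pose or a line that the arm cannot do raises arm.IKError and nothing moves.
- arm.sign_off(): hands the job in, once; it reports no verdict.
The state is a dict: "clock": time; "qpos": joint angles; "joint_vel": joint speeds; "joint_efforts": joint torques, N m; "tcp_pos": TCP position; "eef_rot": TCP orientation; "contact_force": force on the tool from outside, world axes, zero at the start; "torque": the same for the moment, N m; "grip_width": finger opening in m.
Only numpy, scipy, OpenCV 4.12 (cv2) and the standard library are available. Lean on these libraries where they do the work, as an engineer would, in place of code of your own. Each camera call takes 0.05 s, during which the arm holds its last target. There are 200 camera calls.

TASK

Turn the barrow wheel on its stand until the yellow-capped valve stands straight above the axle, at the very top of the wheel, ready for the pump. Turn it by gently pushing its red spokes round with the fingers, keeping off the tyre and the valve and without pinching, lifting or shifting the wheel and its stand. Leave the wheel at rest, and leave the oil bottle, cup and wrench where they are.

Things in the scene. Friction and masses are not known exactly. Their poses are not given: they have to be found in the camera images.
- stand: Loose heavy stand (5 kg) carrying the wheel. Origin on the bench under the wheel's middle; z up, x along the level axle, 180 mm above. -x is the wheel's open side, facing roughly to the robot; blue column 34 mm wide on the +x side, x = 42 to 70 mm, 206 mm high. Steel base plate 16 mm high, 220 mm wide in y, x = -70 to 130 mm.
- wheel (a joint): Turn of the wheel about the stand's x axis, rad; 0 or 2 pi: valve at the very top. Grows clockwise as seen from the robot's side: the valve lies from the axle along (0, -sin q, cos q) in the stand's frame. Starts at 1.6 to 4.68, turns either way. Balanced; a stiff bearing (0.12 N m friction) stops it within a few degrees when no longer pushed.
- spokes: Five red spokes and hub, turning with the wheel. Origin on the axle at the wheel's middle plane, x along the axle as the stand's, z towards the valve. Bars 14 mm wide from the hub (radius 21 mm) to the rim (inner radius 105 mm), at 36, 108, 180, 252, 324 degrees from the valve: one is exactly opposite it. Front faces at x = -26 mm (flush with hub, 6 mm proud of tyre), back at -10 mm.
- tyre: Black tyre, fixed to the rim: outside diameter 300 mm, 40 mm wide, radius 110 to 150 mm from the axle. Origin and axes as spokes.
- valve: Brass valve with a yellow cap 14 mm thick, fixed to the rim half-way between two spokes, in the middle plane of the wheel (behind the spokes). It runs along +z from the rim inwards to 74 mm from the axle. Origin and axes as spokes (origin on the axle).
- valve_cap (a point): Middle of the yellow valve cap, 82 mm from the axle.
- oil: Bystander: white oil bottle with red cap, 56 mm across, 150 mm high, standing beside the wheel; origin under its centre.
- cup: Bystander: steel cup 72 mm across, 75 mm high, standing beside the wheel; origin under its centre.
- wrench: Bystander: steel wrench 160 mm long, lying on the bench in front of the stand, on the robot's side; origin under its middle, x along its length.

How it is judged:
On the way:
1. a spoke is pushed with the fingers (contact force between the fingers and spokes above 0.4 N), for 0.05 s.
At the end, for the whole second after the job is handed in: The valve is within 0.12 rad (7 degrees) of straight up above the axle, the wheel is at rest, the stand stands flat within 20 mm of where it began, and bottle, cup and wrench are within 20 mm of where they began (angle between spokes's own z axis and vertical below 0.12 rad and velocity of joint wheel between -0.05 and 0.05 rad/s and angle between stand's own z axis and vertical below 0.03 rad and distance of each of stand, oil, cup, wrench from where it was at the start of the episode below 0.02 m); the robot touches nothing.
It fails at once if the tyre is pushed (over 3 N) (contact force between any of the fingers, the arm and tyre above 3 N).
It fails at once if the valve is pushed (over 2 N) (contact force between any of the fingers, the arm and valve above 2 N).
It fails at once if the wheel is pinched or shoved hard (over 30 N) (contact force between the fingers and stand above 30 N).
It fails at once if the stand is lifted, tipped or shifted more than 20 mm (distance of stand from where it was at the start of the episode above 0.02 m or angle between stand's own z axis and vertical above 0.1 rad).
It fails at once if a bystander is lifted, knocked over or moved more than 20 mm (distance of any of oil, cup, wrench from where it was at the start of the episode above 0.02 m or angle between any of oil, cup's own z axis and vertical above 0.3 rad).
It also fails if it takes over 64 s, if anything falls off the work surface, if the arm or the gripper's body presses on something with over 40 N, if the wrist force passes 120 N, or if a joint passes its speed limit or range.

## Working session

There is one attempt and no reset: what is moved stays moved. The work goes in short steps, each a Python script; the robot and the scene stay as the last script left them, time stands still between calls to the robot, and variables do not carry over. Pictures are saved under pics/ and viewed, about 8 in all and at most 12, crops included, and the job is handed in when it is done.

```bash
mkdir -p pics; ls
python3 - <<'E'
from workcell import arm
import cv2
for n in("side","top"):
    cv2.imwrite(f"pics/{n}0.png",arm.grab_frame(n)[:,:,::-1]); print(n,arm.camera_params(n))
print(arm.observe(),arm.grip_depth)
E
```

```text
pics
side {'fovy': 47.41129506413292, 'cx': 322.85276425362906, 'cy': 203.60814416978232, 'D': array([-0.02739349,  0.        ,  0.        ,  0.        ,  0.        ]), 'xyz': array([0.32504207, 0.47306065, 1.22819056]), 'orientation': array([ 0.16836026, -0.57601479, -2.55224877])}
top {'fovy': 55.14439925269374, 'cx': 318.564670284765, 'cy': 198.31934495414822, 'D': array([-0.04792327,  0.        ,  0.        ,  0.        ,  0.        ]), 'xyz': array([0.41752123, 0.02082874, 1.07601216]), 'orientation': array([ 0.16256335, -0.12268093, -1.59265812])}
{'clock': 0.1, 'qpos': array([ 1.33903567e+00,  2.41337585e-01,  3.86230452e-03,  1.33515239e+00,
       -3.48734061e-05,  1.57077719e+00]), 'joint_vel': array([ 0.0007785 , -0.00081895,  0.00292339, -0.00034848, -0.00089652,
       -0.00030105]), 'joint_efforts': array([ 9.58282581e-04, -3.73136687e+01,  2.53009897e+01,  1.08335190e-02,
        1.18116227e-04,  1.42544127e-05]), 'tcp_pos': array([0.1147196 , 0.48604679, 0.2013033 ]), 'eef_rot': array([-3.63184050e-01, -3.12034945e+00,  2.86354812e-03]), 'contact_force': array([ 0.49425687,  0.49765257, -0.78653082]), 'torque': array([ 0.01376565,  0.01328199, -0.00417268]), 'grip_width': 0.0853376958540321} 0.0187
```

View pics/side0.png

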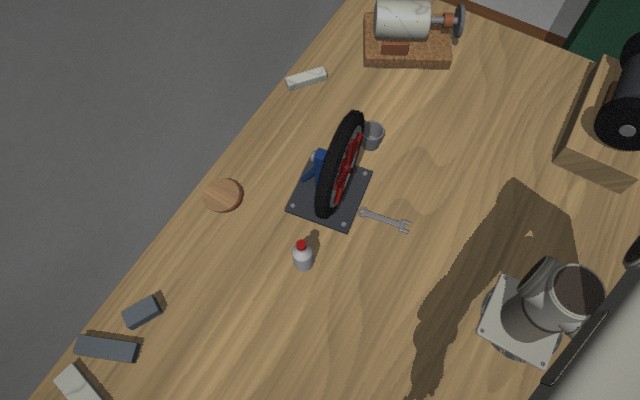

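View pics/top0.png

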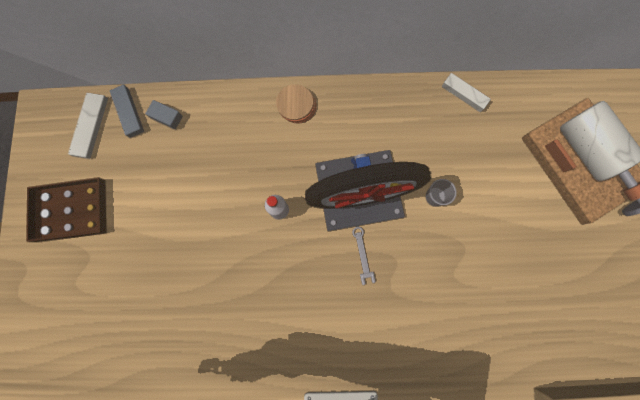

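Run:
```python
import cv2,numpy as np
a=cv2.imread("pics/top0.png")[135:295,255:470]; b=cv2.imread("pics/side0.png")[100:280,280:420]
a=cv2.resize(a,None,fx=3.7,fy=3.7,interpolation=cv2.INTER_CUBIC);cv2.imwrite("pics/c_top.png",a)
b=cv2.resize(b,None,fx=3.3,fy=3.3,interpolation=cv2.INTER_CUBIC);cv2.imwrite("pics/c_side.png",b)
```

```text
(no output)
```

View pics/c_top.png

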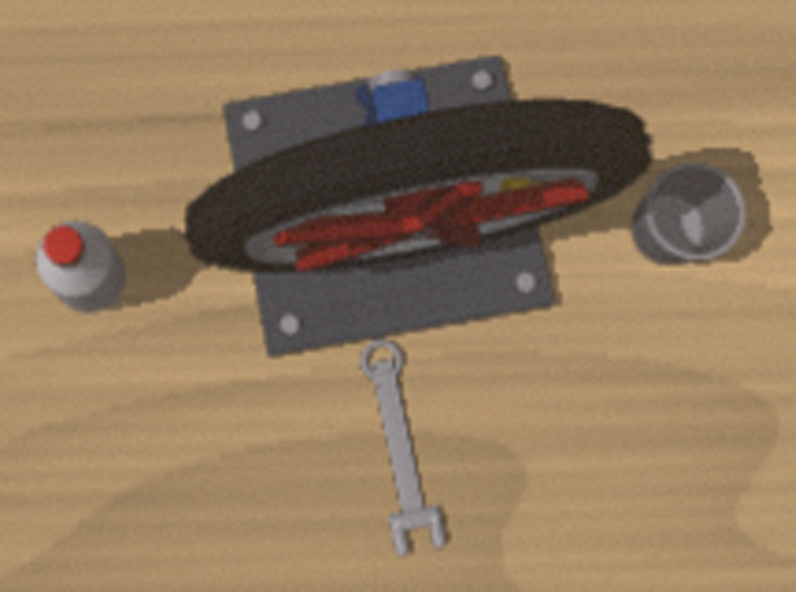

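View pics/c_side.png

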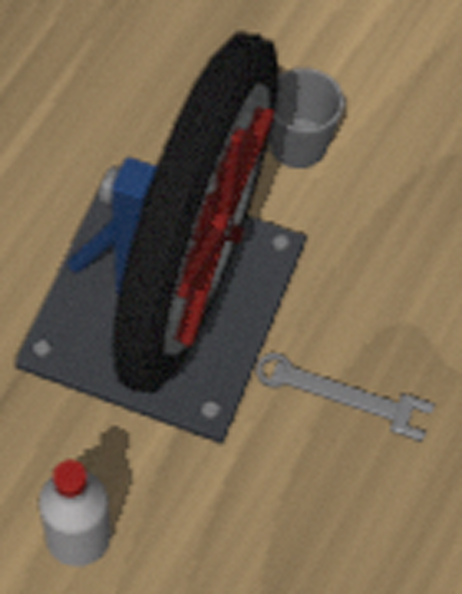

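```bash
cat > h.py <<'E'
import numpy as np,cv2
from scipy.spatial.transform import Rotation as R
from workcell import arm
def ray(n,uv):
    c=arm.camera_params(n); f=200/np.tan(np.radians(c["fovy"]/2))
    K=np.array([[f,0,c["cx"]],[0,f,c["cy"]],[0,0,1]])
    p=cv2.undistortPoints(np.array(uv,float).reshape(-1,1,2),K,c["D"])[:,0]
    d=np.c_[p[:,0],-p[:,1],-np.ones(len(p))]
    return c["xyz"],R.from_rotvec(c["orientation"]).apply(d)
def onplane(n,uv,p0,nrm):
    o,d=ray(n,uv); t=((np.asarray(p0)-o)@nrm)/(d@nrm); return o+t[:,None]*d
def tostand(S,yaw,p): return R.from_euler('z',-yaw).apply(p-S)
def fromstand(S,yaw,p): return R.from_euler('z',yaw).apply(p)+S
def masks(im):
    h=cv2.cvtColor(im,cv2.COLOR_RGB2HSV)
    red=(((h[...,0]<6)|(h[...,0]>174))&(h[...,1]>150)&(h[...,2]>50))
    yel=((h[...,0]>22)&(h[...,0]<33)&(h[...,1]>170)&(h[...,2]>60))
    return red,yel
E
python3 - <<'E'
from h import *
ct=np.array([(223,104),(503,57),(558,303),(269,356)])/3.7+[255,135]
Z=np.array([0,0,1.])
P=onplane("top",ct,[0,0,.016],Z);print(P.round(4)); print(np.linalg.norm(P-np.roll(P,-1,0),axis=1))
cs=np.array([(222,441),(306,234)])/3.3+[280,100]
print("side front corners L,R",onplane("side",cs,[0,0,.016],Z).round(4))
sc=onplane("top",np.array([(251,120),(482,79),(526,282),(289,324)])/3.7+[255,135],[0,0,.016],Z)
v=(P[0]-P[3])+(P[1]-P[2]); yaw=np.arctan2(v[1],v[0]); w=(P[0]-P[1])+(P[3]-P[2]); yaw2=np.arctan2(-w[0],w[1])
print(yaw,yaw2)
for Q in(P,sc):
  yw=(yaw+yaw2)/2; S=Q.mean(0)-R.from_euler('z',yw).apply([.03,0,.016]); print("S",S.round(4),yw)
for n in("top","side"):
    im=cv2.imread(f"pics/{n}0.png")[:,:,::-1]; im=np.ascontiguousarray(im); red,yel=masks(im)
    win=np.zeros(red.shape,bool)
    if n=="top": win[150:230,300:440]=1
    else: win[100:240,315:370]=1
    v,u=np.where(yel&win); print(n,"yel",len(u), (u.mean(),v.mean()) if len(u) else None)
    if len(u):
        a=tostand(S,yw,onplane(n,[(u.mean(),v.mean())],S,R.from_euler('z',yw).apply([1,0,0])))[0]-[0,0,.18]
        print(a,np.hypot(*a[1:]),"q",np.degrees(np.arctan2(-a[1],a[2])))
    v,u=np.where(red&win)
    a=tostand(S,yw,onplane(n,np.c_[u,v],S+R.from_euler('z',yw).apply([-.026,0,0]),R.from_euler('z',yw).apply([1,0,0])))-[0,0,.18]
    r=np.hypot(a[:,1],a[:,2]);k=(r>.05)&(r<.1); an=np.degrees(np.arctan2(-a[k,1],a[k,2]))%360
    print(np.histogram(an,bins=np.arange(0,361,10))[0], r.max())
for n,c in(("top",(70,245)),):
  print("oil cap",onplane(n,np.array([c])/3.7+[255,135],[0,0,.15],Z))
print("cup rim",onplane("top",np.array([(696,212)])/3.7+[255,135],[0,0,.075],Z))
print("wrench",onplane("top",np.array([(382,358),(418,535)])/3.7+[255,135],[0,0,.005],Z))
E
```

```text
[[ 0.7146  0.0523  0.016 ]
 [ 0.7456 -0.1659  0.016 ]
 [ 0.5523 -0.1958  0.016 ]
 [ 0.5185  0.0223  0.016 ]]
[0.22039399 0.19561591 0.2207363  0.19840644]
side front corners L,R [[ 0.5198  0.0256  0.016 ]
 [ 0.5537 -0.1932  0.016 ]]
0.1527940225327216 0.14738397244075
S [ 0.6031 -0.0763  0.    ] 0.1500889974867358
S [ 0.6055 -0.0754  0.    ] 0.1500889974867358
top yel 0 None
[ 9  4  8 10 13 18 19 10  0  0  0  0  0  0  0  0  0  0  0  0  0  0  0 13
 13 10 10  8  5  1  9 28 20 19 16 14] 0.1376697797528645
side yel 0 None
[14 15 14 16 14 13 13  6  0  0  0  0  0  0  0  0  0  0  0  0  0  0  0  8
 13 12 15 15 14 14 14 17 15 16 15 17] 0.15268761057590013
oil cap [[0.58325944 0.15247557 0.15      ]]
cup rim [[ 0.60761473 -0.2870254   0.075     ]]
wrench [[ 0.51571327 -0.06292113  0.005     ]
 [ 0.38395753 -0.08407783  0.005     ]]
```

Run:
```python
from h import *
S=np.array([.604,-.076,0]);yw=.15; X=R.from_euler('z',yw).apply([1,0,0])
def q(n,uv,x,lab):
    a=tostand(S,yw,onplane(n,uv,S+x*X,X))-[0,0,.18]
    for b in a: print(n,lab,b.round(3),np.hypot(*b[1:]).round(3),np.degrees(np.arctan2(-b[1],b[2])).round(0)%360)
T=lambda *p:np.array(p)/3.7+[255,135]
D=lambda *p:np.array(p)/3.3+[280,100]
q("top",T((517,185)),0,"cap")
q("top",T((588,192),(300,265),(280,238),(478,188),(460,240)),-.026,"tips")
q("side",D((263,112),(187,343),(183,295),(240,133),(236,235)),-.026,"tips")
im=np.ascontiguousarray(cv2.imread("pics/top0.png")[:,:,::-1]); print(cv2.cvtColor(im,cv2.COLOR_RGB2HSV)[183:188,390:402].tolist())
```

```text
top cap [-0.    -0.071 -0.027] 0.076 111.0
top tips [-0.026 -0.096  0.049] 0.108 63.0
top tips [-0.026  0.081 -0.035] 0.088 246.0
top tips [-0.026  0.095  0.08 ] 0.124 310.0
top tips [-0.026 -0.017  0.126] 0.127 8.0
top tips [-0.026 -0.03  -0.051] 0.059 150.0
side tips [-0.026 -0.06   0.079] 0.099 37.0
side tips [-0.026  0.096 -0.033] 0.101 251.0
side tips [-0.026  0.11   0.075] 0.133 304.0
side tips [-0.026 -0.001  0.132] 0.132 0.0
side tips [-0.026 -0.017 -0.044] 0.047 159.0
[[[18, 30, 101], [21, 96, 93], [23, 125, 100], [21, 133, 92], [22, 133, 94], [22, 129, 93], [22, 126, 97], [21, 94, 95], [19, 54, 81], [12, 56, 77], [14, 56, 78], [10, 31, 75]], [[22, 78, 95], [22, 147, 92], [22, 176, 94], [23, 158, 105], [23, 151, 108], [22, 161, 106], [22, 161, 103], [22, 156, 98], [18, 130, 90], [18, 129, 87], [18, 135, 87], [12, 93, 74]], [[22, 106, 94], [22, 172, 86], [23, 149, 91], [22, 157, 104], [22, 168, 106], [20, 159, 101], [19, 151, 93], [15, 148, 88], [12, 141, 83], [9, 137, 84], [8, 146, 84], [6, 148, 81]], [[19, 125, 88], [20, 157, 81], [14, 152, 79], [16, 169, 86], [10, 173, 81], [7, 152, 82], [7, 167, 78], [8, 157, 83], [4, 144, 83], [6, 167, 81], [6, 161, 81], [7, 158, 87]], [[6, 143, 82], [8, 161, 76], [2, 125, 86], [5, 150, 85], [3, 151, 81], [4, 149, 82], [4, 165, 82], [4, 152, 84], [3, 136, 86], [5, 180, 82], [1, 147, 83], [3, 154, 96]]]
```

```bash
cat >> h.py <<'E'
S=np.array([.604,-.076,0]);yw=.15
def rectify(n,im,x=-.026,s=.0008,N=400):
    """front view of the wheel plane: right = robot's right (-y stand), up = z"""
    v,u=np.mgrid[:N,:N]; p=np.c_[np.full(N*N,x),-(u.ravel()-N/2)*s,.18-(v.ravel()-N/2)*s]
    w=fromstand(S,yw,p); c=arm.camera_params(n); f=200/np.tan(np.radians(c["fovy"]/2))
    pc=R.from_rotvec(c["orientation"]).inv().apply(w-c["xyz"])*[1,-1,-1]
    K=np.array([[f,0,c["cx"]],[0,f,c["cy"]],[0,0,1]])
    px=cv2.projectPoints(pc,np.zeros(3),np.zeros(3),K,c["D"])[0].reshape(N,N,2).astype(np.float32)
    out=cv2.remap(im,px[...,0],px[...,1],cv2.INTER_CUBIC)
    for r in(21,105,150): cv2.circle(out,(N//2,N//2),int(r/1000/s),(255,255,255),1)
    return out
E
python3 - <<'E'
from h import *
cv2.imwrite("pics/rect.png",np.hstack([rectify(n,cv2.imread(f"pics/{n}0.png")) for n in("top","side")]))
E
```

```text
(no output)
```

View pics/rect.png

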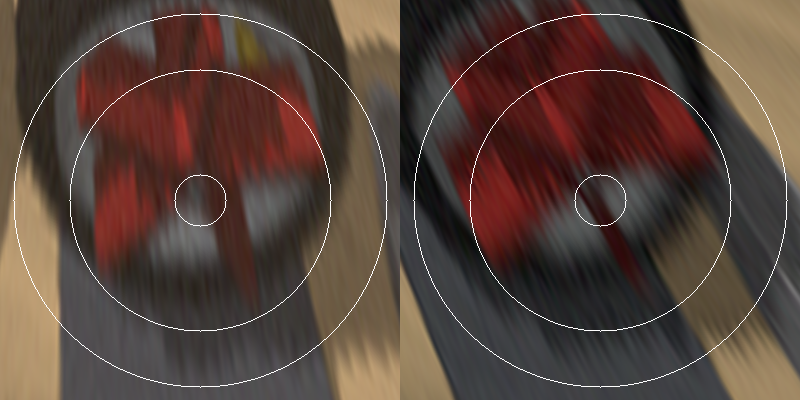

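```bash
cat >> h.py <<'E'
Rz=R.from_euler('z',yw)
def ori(k):  # tool z along stand x; k=0: jaws vertical, 1: jaws level
    y=[np.array([0,0,1.]),np.array([0,1.,0]),np.array([0,0,-1.]),np.array([0,-1.,0])][k]; z=np.array([1.,0,0])
    return (Rz*R.from_matrix(np.c_[np.cross(y,z),y,z])).as_rotvec()
def pt(a,x,r=.068): # angle clockwise from top, deg
    a=np.radians(a); return fromstand(S,yw,np.array([x,-r*np.sin(a),.18+r*np.cos(a)]))
E
python3 - <<'E'
from h import *
for k in range(4):
  for x in(-.2,-.014):
    print(k,x,[None if (j:=arm.inverse_kinematics(pt(a,x),ori(k))) is None else j.round(2).tolist() for a in(40,0,-40,-90)])
E
```

```text
0 -0.2 [None, None, None, None]
0 -0.014 [None, None, None, None]
1 -0.2 [None, None, None, None]
1 -0.014 [None, None, None, None]
2 -0.2 [None, None, None, None]
2 -0.014 [None, None, None, None]
3 -0.2 [None, None, None, None]
3 -0.014 [None, None, None, None]
```

Run:
```python
from h import *
for tilt in(0,15,30,45,60):
  for k in range(4):
    o=(Rz*R.from_euler('y',tilt,degrees=True)*Rz.inv()*R.from_rotvec(ori(k))).as_rotvec()
    row=[]
    for x in(-.1,-.014):
      for a in(60,20,-20,-60,-90): 
        j=arm.inverse_kinematics(pt(a,x),o); row.append('-' if j is None else 'Y')
    print(tilt,k,''.join(row), j)
p=[.45,-.07,.3]
```

```text
0 0 ---------- None
0 1 ---------- None
0 2 ---------- None
0 3 ---------- None
15 0 -----YY--- None
15 1 -----YY--- None
15 2 -----YY--- None
15 3 -----YY--- None
30 0 YYY--YYYYY [-0.18069807  0.02105595 -1.02512767 -0.49813347  0.28504575  1.40080051]
30 1 YYY--YYYYY [-0.18069807  0.02105595 -1.02512767 -0.49813347  0.28504575 -0.16999582]
30 2 YYY--YYYYY [-0.18069807  0.02105595 -1.02512767 -0.49813347  0.28504575 -1.74079214]
30 3 YYY--YYYYY [-0.18069807  0.02105595 -1.02512767 -0.49813347  0.28504575  2.97159684]
45 0 YYYYYYYYYY [-0.13168594 -0.05118464 -0.74781386  0.10886829  0.19784659  1.3689596 ]
45 1 YYYYYYYYYY [-0.13168594 -0.05118464 -0.74781386  0.10886829  0.19784659 -0.20183673]
45 2 YYYYYYYYYY [-0.13168594 -0.05118464 -0.74781386  0.10886829  0.19784659 -1.77263306]
45 3 YYYYYYYYYY [-0.13168594 -0.05118464 -0.74781386  0.10886829  0.19784659  2.93975592]
60 0 YYYYYYYYYY [-0.08574254  0.03698626 -0.45296928  0.56930145  0.11704962  1.3656945 ]
60 1 YYYYYYYYYY [-0.08574254  0.03698626 -0.45296928  0.56930145  0.11704962 -0.20510183]
60 2 YYYYYYYYYY [-0.08574254  0.03698626 -0.45296928  0.56930145  0.11704962 -1.77589816]
60 3 YYYYYYYYYY [-0.08574254  0.03698626 -0.45296928  0.56930145  0.11704962  2.93649083]
```

```bash
cat >> h.py <<'E'
TILT=33
O=(Rz*R.from_euler('y',TILT,degrees=True)*Rz.inv()*R.from_rotvec(ori(1))).as_rotvec()
D=(Rz*R.from_euler('y',TILT,degrees=True)).apply([1,0,0])
RAD=.055; XT=-.014
def away(a,d): return pt(a,XT,RAD)-d*D   # retreat along the tool axis
def f(): o=arm.observe(); return o["contact_force"].round(1).tolist(),round(o["clock"],1)
def sweep(a0,a1,step=6,v=.03):
    n=max(1,int(np.ceil(abs(a1-a0)/step)))
    for a in np.linspace(a0,a1,n+1)[1:]:
        arm.move_l(pt(a,XT,RAD),O,v=v); print(round(a),*f())
E
python3 - <<'E'
from h import *
print([[arm.inverse_kinematics(away(a,d),O) is not None for a in(55,42,0,-30,-45)] for d in(.09,.05,.0)])
print(arm.inverse_kinematics(away(42,.09),O),arm.inverse_kinematics(away(42,.0),O))
E
```

```text
[[True, True, True, True, True], [True, True, True, True, True], [True, True, True, True, True]]
[-0.5993169  -0.23374777 -0.79706389  0.16225989  0.60802928 -0.46898472] [-0.45433789 -0.01654292 -0.79478974 -0.1101321   0.49672306 -0.35972273]
```

Run:
```python
from h import *
arm.command_gripper(0)
j=np.array(arm.inverse_kinematics(away(42,.09),O)); j0=j.copy(); j0[0]=1.339
arm.goto_joints(j0); arm.goto_joints(j); print(f())
arm.move_l(away(42,.03),O,v=.1); arm.move_l(away(42,0),O,v=.04); print(f(),arm.observe()["tcp_pos"],pt(42,XT,RAD))
cv2.imwrite("pics/in1.png",np.hstack([cv2.resize(arm.grab_frame("top")[120:280,280:440,::-1],(400,400)),cv2.resize(arm.grab_frame("side")[90:250,270:430,::-1],(400,400))]))
```

```text
([-0.4, -0.2, 0.2], 5.5)
([-0.3, -0.2, 0.4], 7.2) [ 0.59563863 -0.11439811  0.22077055] [ 0.59565685 -0.11448107  0.22087297]
```

View pics/in1.png

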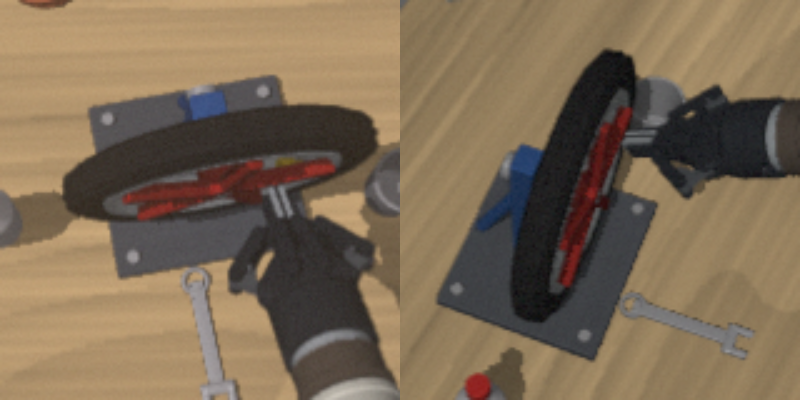

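```bash
cat >> h.py <<'E'
def proj(n,w):
    c=arm.camera_params(n); f=200/np.tan(np.radians(c["fovy"]/2)); K=np.array([[f,0,c["cx"]],[0,f,c["cy"]],[0,0,1]])
    pc=R.from_rotvec(c["orientation"]).inv().apply(np.atleast_2d(w)-c["xyz"])*[1,-1,-1]
    return cv2.projectPoints(pc,np.zeros(3),np.zeros(3),K,c["D"])[0].reshape(-1,2)
E
python3 - <<'E'
from h import *
t=arm.observe()["tcp_pos"]
hub=fromstand(S,yw,np.array([-.026,0,.18]))
a=arm.grab_frame("top")[:,:,::-1][140:220,300:440]; b=arm.grab_frame("side")[:,:,::-1][110:210,320:400]
out=[]
for n,im,o,s in(("top",a,(300,140),5.5),("side",b,(320,110),4.4)):
    im=cv2.resize(im,None,fx=s,fy=s,interpolation=cv2.INTER_CUBIC)
    for w,c in((t,(0,255,0)),(hub,(255,255,0)),(t-.0187*D,(255,0,255))):
        p=((proj(n,w)[0]-o+.5)*s).astype(int); cv2.circle(im,tuple(map(int,p)),3,c,-1); print(n,proj(n,w))
    for r in(.021,.105,.150):
        th=np.linspace(0,2*np.pi,60); x=-.02 if r>.11 else -.026
        w=fromstand(S,yw,np.c_[np.full(60,x),-r*np.sin(th),.18+r*np.cos(th)])
        cv2.polylines(im,[((proj(n,w)-o+.5)*s).astype(int)],True,(255,255,255),1)
    cv2.imwrite(f"pics/ov_{n}.png",im)
E
```

```text
top [[386.50664523 187.13079187]]
top [[369.76410442 198.29775689]]
top [[388.60959397 192.92153645]]
side [[351.46275084 147.46475691]]
side [[350.06235902 168.24182783]]
side [[357.35571605 147.24020153]]
```

View pics/ov_top.png

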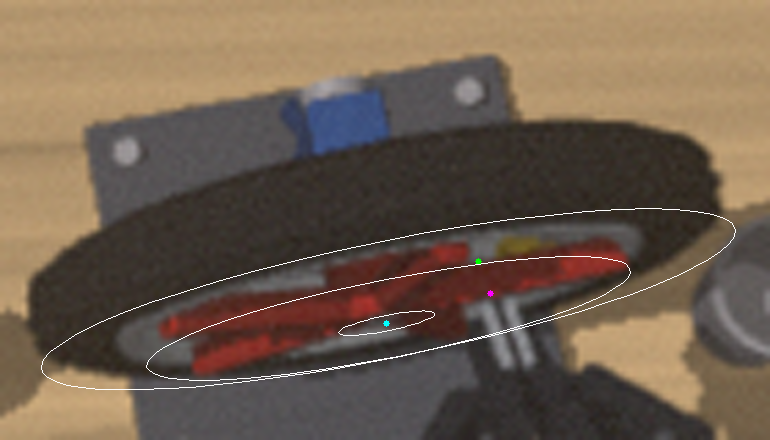

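View pics/ov_side.png

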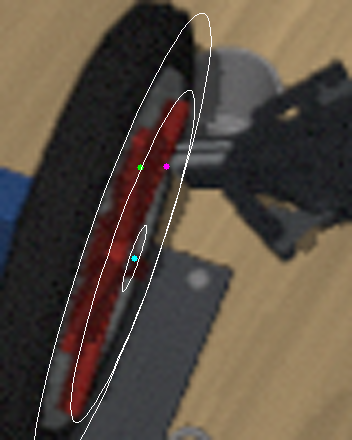

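Run:
```python
from h import *
S2=S+[.003,.005,0]
for n,o,s in(("top",(300,140),5.5),("side",(320,110),4.4)):
  for r in(.105,):
    for a in range(0,360,18):
      w=fromstand(S2,yw,np.array([-.026,-r*np.sin(np.radians(a)),.18+r*np.cos(np.radians(a))]))
      print(n,a,((proj(n,w)[0]-o+.5)*s).astype(int))
```

```text
top 0 [401 266]
top 18 [482 254]
top 36 [550 249]
top 54 [596 252]
top 72 [616 260]
top 90 [612 274]
top 108 [586 291]
top 126 [542 309]
top 144 [485 326]
top 162 [420 343]
top 180 [353 356]
top 198 [287 366]
top 216 [227 372]
top 234 [179 373]
top 252 [147 369]
top 270 [135 359]
top 288 [146 344]
top 306 [182 325]
top 324 [240 304]
top 342 [317 284]
side 0 [134 167]
side 18 [153 127]
side 36 [170 102]
side 54 [181  94]
side 72 [186 103]
side 90 [185 126]
side 108 [179 161]
side 126 [168 204]
side 144 [153 251]
side 162 [137 298]
side 180 [119 343]
side 198 [101 381]
side 216 [ 85 409]
side 234 [ 72 424]
side 252 [ 64 424]
side 270 [ 62 408]
side 288 [ 66 376]
side 306 [ 76 330]
side 324 [ 93 275]
side 342 [112 219]
```

Run:
```python
from h import *
arm.move_l(away(42,.06),O,v=.1)
t=arm.observe()["tcp_pos"]; out=[]
for n,o in(("top",(310,150)),("side",(315,100))):
    im=arm.grab_frame(n)[:,:,::-1][o[1]:o[1]+110,o[0]:o[0]+110]
    im=cv2.resize(im,(400*2//2*1,400),interpolation=cv2.INTER_CUBIC); s=400/110
    for w,c in((t,(0,255,0)),(t-.0187*D,(255,0,255))):
        cv2.circle(im,tuple(int(v) for v in (proj(n,w)[0]-o+.5)*s),2,c,-1)
    out.append(im)
cv2.imwrite("pics/ret.png",np.hstack(out))
```

```text
(no output)
```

View pics/ret.png

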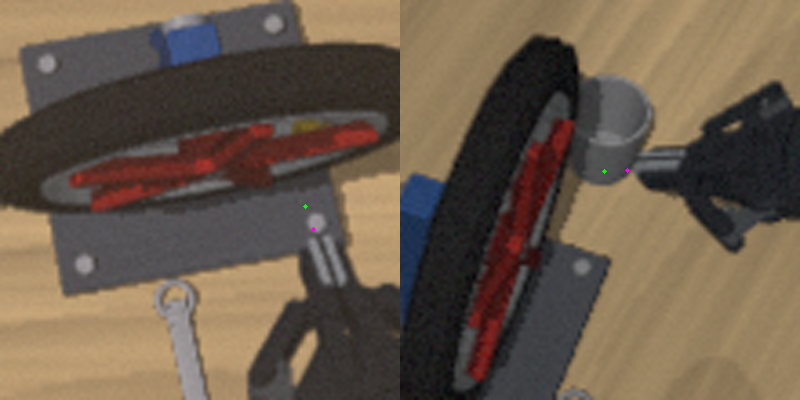

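Run:
```python
from h import *
ob=arm.observe(); t=ob["tcp_pos"]; print(ob["grip_width"],t,R.from_rotvec(ob["eef_rot"]).as_matrix()[:,2],D)
A=np.array([[320,236]])/3.636+[310,150]; B=np.array([[236,158]])/3.636+[315,100]
o1,d1=ray("top",A-.5);o2,d2=ray("side",B-.5); d1=d1[0];d2=d2[0]
s=np.linalg.lstsq(np.c_[d1,-d2],o2-o1,rcond=None)[0]; p1=o1+s[0]*d1;p2=o2+s[1]*d2
print(p1,p2,"offset tip-tcp",(p1+p2)/2-t, "along tool", ((p1+p2)/2-t)@D)
```

```text
-3.3214745244066633e-06 [ 0.54600299 -0.12185843  0.25310231] [ 0.82891606  0.12570866 -0.54506467] [ 0.8292532   0.12532936 -0.54463904]
[ 0.52394477 -0.12418272  0.28388732] [ 0.52589878 -0.12384167  0.28408741] offset tip-tcp [-0.02108122 -0.00215376  0.03088506] along tool -0.03457280224454112
```

```bash
cat >> h.py <<'E'
S=np.array([.606,-.073,0]); OFF=.033   # seen: real tips end 33 mm short of the reported TCP
_pt=pt
def pt(a,x,r=.068): return _pt(a,x,r)+OFF*D
E
python3 - <<'E'
from h import *
print([[arm.inverse_kinematics(away(a,d),O) is not None for a in(55,42,0,-30,-45)] for d in(.09,.05,.0)])
arm.move_l(away(48,.06),O,v=.1)
for d in np.arange(.05,-.001,-.005):
    arm.move_l(away(48,d),O,v=.05); print(round(d,3),*f())
    if np.linalg.norm(f()[0])>5: print("stop");break
out=[]
for n,o in(("top",(310,150)),("side",(315,100))):
    out.append(cv2.resize(arm.grab_frame(n)[:,:,::-1][o[1]:o[1]+110,o[0]:o[0]+110],(400,400),interpolation=cv2.INTER_CUBIC))
cv2.imwrite("pics/in2.png",np.hstack(out))
E
```

```text
[[True, True, True, True, True], [True, True, True, True, True], [True, True, True, True, True]]
0.05 [-0.9, 0.3, 0.3] 9.1
0.045 [-0.9, -0.0, 0.4] 9.4
0.04 [-0.3, -1.1, -0.6] 9.6
0.035 [0.6, -0.1, 0.4] 9.9
0.03 [-0.8, -0.4, 0.3] 10.1
0.025 [-0.0, -0.5, -0.7] 10.4
0.02 [-0.4, 0.6, -0.0] 10.6
0.015 [0.6, -0.8, 0.3] 10.9
0.01 [-0.9, 0.2, -1.2] 11.1
0.005 [1.4, -1.2, -0.6] 11.4
0.0 [-0.3, 0.4, -0.0] 11.6
```

View pics/in2.png

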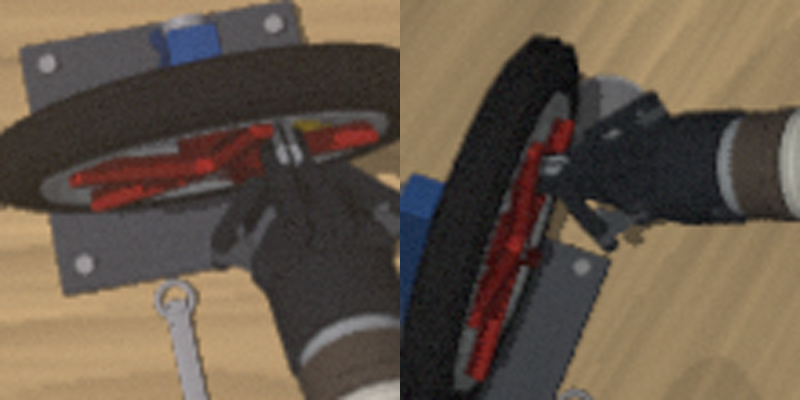

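```bash
cat >> h.py <<'E'
def sweep(a0,a1,step=5,v=.03):
    n=max(1,int(np.ceil(abs(a1-a0)/step)))
    for a in np.linspace(a0,a1,n+1)[1:]:
        arm.move_l(pt(a,XT,RAD),O,v=v); F=f(); print(round(a),*F)
        if np.linalg.norm(F[0])>12: print("STOP"); return a
    return a1
E
python3 - <<'E'
from h import *
a=sweep(48,-18)
sweep(a,a+4); arm.move_l(away(a+4,.07),O,v=.1); print(f())
out=[]
for n,o in(("top",(310,150)),("side",(315,100))):
    im=arm.grab_frame(n); cv2.imwrite(f"pics/s1_{n}.png",im[:,:,::-1])
    out.append(cv2.resize(im[:,:,::-1][o[1]:o[1]+110,o[0]:o[0]+110],(400,400),interpolation=cv2.INTER_CUBIC))
cv2.imwrite("pics/s1.png",np.hstack(out))
E
```

```text
43 [-0.5, 0.2, -0.5] 12.0
39 [0.2, 0.6, 0.0] 12.3
34 [-0.0, 0.1, -0.1] 12.6
29 [-0.6, -0.2, -0.5] 12.9
24 [0.6, 0.6, 0.5] 13.2
20 [-0.0, 0.2, -0.1] 13.5
15 [-1.1, -0.9, 0.0] 13.8
10 [0.1, -0.7, -0.7] 14.1
6 [-0.5, -0.1, -0.4] 14.4
1 [-0.6, -0.5, 0.5] 14.7
-4 [0.2, 0.1, 0.4] 15.0
-9 [0.1, 0.1, 0.2] 15.3
-13 [0.8, 0.7, 0.3] 15.6
-18 [0.0, -0.4, 0.9] 15.9
-14 [-0.0, -0.4, 0.7] 16.2
([-0.4, -0.3, 0.6], 17.0)
```

View pics/s1.png

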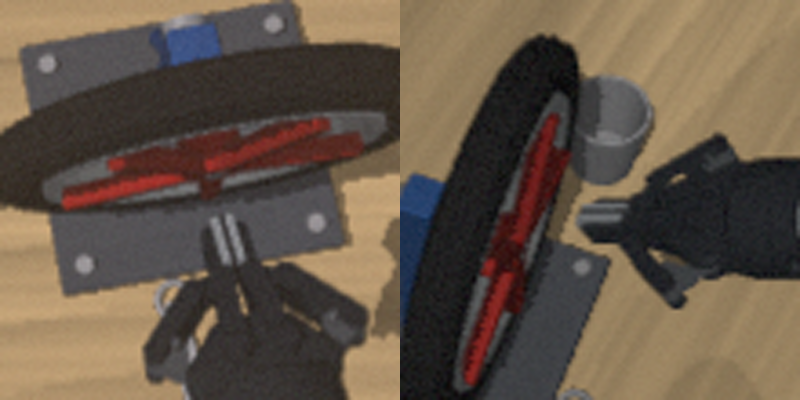

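Run:
```python
from h import *
import h
h.S=S
n,o,s="top",(310,150),400/110
for a in range(0,360,12):
    f2=[((proj(n,fromstand(S,yw,np.array([x,-.105*np.sin(np.radians(a)),.18+.105*np.cos(np.radians(a))])))[0]-o+.5)*s).astype(int).tolist() for x in(-.026,-.01)]
    print(a,f2)
im=np.ascontiguousarray(cv2.imread("pics/s1_top.png")[:,:,::-1]); hs=cv2.cvtColor(im,cv2.COLOR_RGB2HSV)
m=(hs[...,0]>17)&(hs[...,0]<30)&(hs[...,1]>125); m[:,:325]=0;m[:,415:]=0;m[:165]=0;m[205:]=0
v,u=np.where(m); print(np.c_[(u-310)*s,(v-150)*s].astype(int).tolist()[:30])
```

```text
0 [[232, 141], [227, 115]]
12 [[269, 135], [263, 109]]
24 [[302, 132], [296, 105]]
36 [[330, 130], [325, 104]]
48 [[352, 130], [347, 105]]
60 [[367, 133], [361, 108]]
72 [[374, 137], [369, 113]]
84 [[374, 143], [369, 119]]
96 [[367, 149], [362, 126]]
108 [[354, 157], [349, 134]]
120 [[335, 165], [331, 142]]
132 [[313, 173], [308, 151]]
144 [[287, 181], [282, 159]]
156 [[259, 188], [254, 166]]
168 [[229, 195], [225, 173]]
180 [[199, 200], [195, 179]]
192 [[170, 205], [166, 184]]
204 [[142, 209], [138, 187]]
216 [[117, 211], [113, 189]]
228 [[95, 212], [90, 190]]
240 [[76, 211], [72, 189]]
252 [[64, 209], [59, 186]]
264 [[57, 205], [52, 181]]
276 [[56, 199], [52, 175]]
288 [[63, 193], [58, 168]]
300 [[77, 184], [72, 159]]
312 [[98, 176], [93, 150]]
324 [[126, 166], [121, 140]]
336 [[159, 157], [153, 131]]
348 [[195, 148], [189, 122]]
[]
```

Run:
```python
from h import *
print([[arm.inverse_kinematics(away(a,d),O) is not None for a in(230,214,180,150,140)] for d in(.07,.05,.0)])
try:
    arm.move_l(away(-14,.085),O,v=.1); arm.move_l(away(214,.085),O,v=.1)
    for d in(.04,.025,.015,.008,0):
        arm.move_l(away(214,d),O,v=.05); print(d,*f())
        if np.linalg.norm(f()[0])>4: raise SystemExit("contact")
    a=sweep(214,147)
    sweep(a,a+5); arm.move_l(away(a+5,.085),O,v=.1); print(f())
except arm.IKError as e: print("IK",e)
out=[]
for n,o in(("top",(310,150)),("side",(315,100))):
    im=arm.grab_frame(n); cv2.imwrite(f"pics/s2_{n}.png",im[:,:,::-1])
s=400/110
for k in("s1","s2"):
    im=np.ascontiguousarray(cv2.imread(f"pics/{k}_top.png")[:,:,::-1]); m=masks(im)[0]; m[:165]=0;m[212:]=0;m[:,:320]=0;m[:,420:]=0
    for r in range(180,212,2):
        u=np.where(m[r])[0]
        if len(u): print(k,int((r-150)*s),((u-310)*s).astype(int).tolist() if len(u)<8 else (int((u.min()-310)*s),int((u.max()-310)*s),len(u)))
```

```text
[[True, True, True, True, True], [True, True, True, True, True], [True, True, True, True, True]]
0.04 [-0.1, -0.1, 0.7] 19.6
0.025 [-0.0, 0.1, -0.3] 20.1
0.015 [0.2, -0.0, 0.3] 20.4
0.008 [0.5, 0.7, 0.5] 20.7
0 [-0.0, 0.1, 0.2] 21.0
209 [0.2, 0.3, 0.3] 21.3
204 [-0.6, -0.2, -0.3] 21.6
200 [0.2, 0.4, 0.7] 21.9
195 [-0.7, 2.4, 1.4] 22.2
190 [0.0, 0.5, 1.5] 22.5
185 [-1.3, 1.7, 0.4] 22.8
180 [-0.8, 0.9, 1.0] 23.1
176 [-1.6, 1.0, -0.0] 23.4
171 [-1.2, 0.5, -0.1] 23.7
166 [-1.4, 0.5, -1.1] 24.0
161 [-1.9, 0.2, 0.4] 24.3
157 [-1.7, 0.6, -0.3] 24.6
152 [-1.7, 0.7, -0.8] 24.9
147 [-2.9, 0.3, -1.5] 25.2
152 [-0.2, -0.0, 0.1] 25.6
([0.6, 0.1, 0.3], 26.6)
s1 123 (290, 323, 10)
s1 130 (232, 309, 11)
s1 138 (196, 345, 24)
s1 145 (189, 356, 29)
s1 152 (145, 352, 32)
s1 160 (109, 290, 38)
s1 167 (112, 218, 13)
s1 174 (120, 185, 16)
s1 181 (90, 214, 22)
s1 189 (76, 138, 17)
s1 196 (65, 112, 14)
s1 203 [61, 65, 69, 72, 76, 80]
s2 123 (301, 345, 11)
s2 130 (229, 334, 13)
s2 138 (196, 316, 21)
s2 145 (152, 327, 24)
s2 152 (145, 323, 25)
s2 160 (189, 334, 21)
s2 167 (145, 229, 15)
s2 174 (120, 192, 21)
s2 181 (83, 181, 25)
s2 189 (65, 185, 18)
s2 196 (54, 94, 12)
```

Run:
```python
from h import *
arm.move_l(away(229,.085),O,v=.1)
for d in(.04,.025,.015,.008,0):
    arm.move_l(away(229,d),O,v=.05); print(d,*f())
    if np.linalg.norm(f()[0])>4: raise SystemExit("contact")
a=sweep(229,200,step=3)
sweep(a,a+6); arm.move_l(away(a+6,.085),O,v=.1); print(f())
out=[]
for n,o in(("top",(310,150)),("side",(315,100))):
    im=arm.grab_frame(n); cv2.imwrite(f"pics/s3_{n}.png",im[:,:,::-1])
    out.append(cv2.resize(im[:,:,::-1][o[1]:o[1]+110,o[0]:o[0]+110],(400,400),interpolation=cv2.INTER_CUBIC))
cv2.imwrite("pics/s3.png",np.hstack(out))
s=400/110
for k in("s1","s3"):
    im=np.ascontiguousarray(cv2.imread(f"pics/{k}_top.png")[:,:,::-1]); m=masks(im)[0]; m[:165]=0;m[212:]=0;m[:,:320]=0;m[:,420:]=0
    for r in range(180,212,2):
        u=np.where(m[r])[0]
        if len(u): print(k,int((r-150)*s),((u-310)*s).astype(int).tolist() if len(u)<8 else (int((u.min()-310)*s),int((u.max()-310)*s),len(u)))
```

```text
0.04 [-0.7, 0.3, -0.1] 28.5
0.025 [0.1, -0.7, 0.2] 29.0
0.015 [-0.4, 0.8, 0.6] 29.3
0.008 [-0.1, -0.3, 0.1] 29.6
0 [0.5, -0.2, 0.4] 29.9
226 [-0.4, -0.5, -0.1] 30.2
223 [0.2, -0.7, 0.3] 30.4
220 [0.2, 0.8, 0.3] 30.7
217 [-0.8, -0.7, 0.6] 30.9
214 [-0.4, -0.0, -0.8] 31.2
212 [0.4, 0.7, -0.9] 31.4
209 [-1.4, 0.9, -0.1] 31.7
206 [-1.2, 1.8, 0.8] 31.9
203 [0.3, 0.4, 1.1] 32.2
200 [-0.4, 0.8, 0.9] 32.4
203 [0.0, 0.5, -0.0] 32.7
206 [0.6, 0.6, -0.5] 32.9
([0.7, -0.4, 1.0], 33.9)
s1 123 (290, 323, 10)
s1 130 (232, 309, 11)
s1 138 (196, 345, 24)
s1 145 (189, 356, 29)
s1 152 (145, 352, 32)
s1 160 (109, 290, 38)
s1 167 (112, 218, 13)
s1 174 (120, 185, 16)
s1 181 (90, 214, 22)
s1 189 (76, 138, 17)
s1 196 (65, 112, 14)
s1 203 [61, 65, 69, 72, 76, 80]
s3 123 (301, 330, 9)
s3 130 (280, 320, 12)
s3 138 (210, 298, 15)
s3 145 (189, 341, 22)
s3 152 (130, 356, 35)
s3 160 (120, 305, 31)
s3 167 [192, 207, 210, 214, 218]
s3 174 (123, 189, 19)
s3 181 (105, 200, 19)
s3 189 (61, 134, 18)
s3 196 (61, 105, 13)
s3 203 [61, 65, 69, 72, 76]
```

View pics/s3.png

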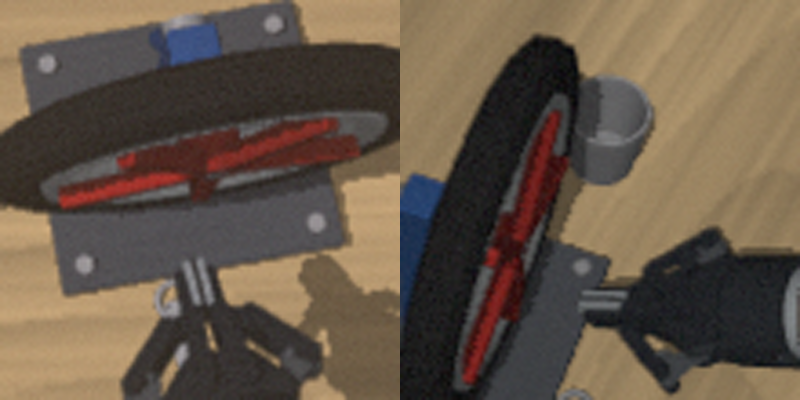

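Run:
```python
from h import *
arm.move_l(away(206,.11)+[0,0,.03],O,v=.1); arm.pause(.5); print(f())
arm.sign_off()
```

```text
([0.4, -0.2, 1.1], 35.2)
the job is handed in; nothing more can be done
```

I turned the wheel anticlockwise, as seen from the robot, by about 118° and handed the job in at 35 s. By my estimate the valve is within about 2–3° of straight up; the limit is 7°.

**How it was turned:** I used three slow pushes on the spokes with closed fingers, one over the top and two along the bottom. The bottom pushes kept the fingers out of the gap that holds the valve.

**Last checks:**
- **Angle:** The spoke tips in the last top picture stand close to ±36°, ±108° and 180° from the top. The cap cannot be seen at the top, because the tyre hides it from the camera. That the right gap is up rests on my first reading of the cap and the turn of each push, not on seeing the cap. The wheel looks the same every 72°.
- **Forces:** Readings stayed around 3 N or less after each small move. In the first push they never rose above the sensor noise; there only the pictures confirmed that the wheel had turned.
- **Stand and bystanders:** The base plate and cup look unmoved in the last pictures. The wrench is only partly in the crop and the bottle is outside it, so I did not check those two; the fingers never went near them.
- **At the end:** The arm had pulled back clear of everything. I did not measure that the wheel was at rest; the fingers had been off it for about 2.5 s by then.

**What disagreed:**
- Both cameras showed the fingertips ending about 33 mm short of the reported TCP. My first insertion fell short of the spokes, so I corrected for this.
- My first estimates of the start angle ranged from 111° to 120°. I settled on about 120°.
- The finger travel in the last two pushes added up to about 60°, while the pictures showed about 68°. I put the difference down to the wheel coasting and to uncertain contact points.

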